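Check a board's moisture at the pencil mark

ROBOT

A 6-joint arm with a two-finger parallel gripper is mounted at the origin on the work surface. World frame = base frame: x ahead of the robot, y to its left, z up, the work surface at z = 0. Lengths are in m, angles in rad, forces in N, time in s.
With the tool pointing down it reaches from about 0.4 to 0.825 m from the base axis. Payload 7 kg.
Tool frame: the origin (TCP) lies at the very end of the fingers, on their centre line; the grasp point (between the pads) lies 19 mm behind it; z points along the fingers, y is the line along which they close (so a half turn about z gives the same grasp; the last joint's range is limited). The gripper opens to 85 mm and grips with 20 to 120 N. Pads are 22 mm wide; open, the fingers measure 114 mm over their backs; the gripper's body (76 mm by 85 mm) begins 54 mm behind the grasp point. The pads swing forward as they close: fully open they stand 13 mm farther back than shut.
Start: joints at [1.595, 0.359, 0.012, 0, -1.224, -0.288], TCP at [0.176, 0.652, 0.231] pointing down, gripper open.
Joint ranges: [-3.07, 3.07], [-1.43, 2.12], [-1.02, 1.25], [-3.03, 1.67], [-3.05, -0], [-3.03, 3.03]. Speed limits (rad/s): [2.39, 2.39, 3.01, 3.14, 3.14, 3.14].

INTERFACE

Orientations are given as a rotation vector (axis times angle).
In Python, from workcell import readout, read_camera, r, nets gives the robot as it stands.
- The arm moves only by the shell command python3 -m handwheel 'ROWS' [FORCE]. ROWS is a JSON object of lists of equal length, an entry for each row: "rotation": the turn, a rotation vector about the tool's x, y, z each as a share of 180 degrees, from -1 to 1, a list of three; "linear": the shift along the tool's x, y, z each as a share of 20 cm, from -1 to 1, a list of three; "grip": the gripper command: -1 is shut, 1 is fully open, values between are in proportion. In form: {"rotation": [[rx, ry, rz], ...], "linear": [[tx, ty, tz], ...], "grip": [grip, ...]}. A call has 1 to 8 rows; each row shifts and turns the commanded pose from where the row before left it, along the tool's axes as they then stand; what a row does not reach is not made up. A row lasts 1/10 s, in which the tool goes at most 50 mm and 8.59 degrees, less where a joint would pass 70% of its speed; a pose out of reach is approached as far as the arm can. A call with a number of a shift or a turn outside -1 to 1 is refused whole. A call with a gripper value outside its range is refused whole. The fingers move at their own pace and stop on an object; FORCE is the grip in N (left out, the last holds). Time passes only in rows, so rows that do not move let the fingers close. It gives the time, the measured TCP pose, the force, the opening and the grip force at its end, in the units of the state.
- readout.get_obs(): the state, without advancing time (a new reading comes with each control period).
- read_camera(name): name is "scene" or "top" or "wrist"; returns a dict with "image" (420x560x3 uint8, red, green, blue), "fovy" (degrees; the focal length in pixels is half the picture's height over the tangent of half this angle, whatever the lens; pixels are square), "cx", "cy" (the principal point, pixels), "distortion" ([k1, k2, p1, p2, k3] as OpenCV has them; the pictures are not rectified), "R" (3x3) and "t" (3): a world point X has camera coordinates R X + t. Camera axes: x right, y down, z forward; pixel columns grow to the right and rows downward; lengths in m; the calibration is good to about 2 mm. A picture is of the moment at which its call begins. There is no depth.
- r.sign_off(): hands the job in; it is judged then, once.
Trained networks look in the newest picture that a camera, given by its name, has taken for a name from the list of things; names that differ only in an ending like _2 or _b are one class to them, and where a whole thing is asked for, a point or a joint stands for the part that bears it (a point fixed in the world has none). Each returns a list of dicts, best first, with "score" (0 to 1); they miss things now and then, are a little off and sometimes report something else, mostly with a low value. They report only what shows in the picture. A call takes as long as a camera call.
- nets.regions_of(camera, target): "pixels" (420x560 bool, what is visible of it) and "bbox" ([left, top, right, bottom] in pixels, round what is visible of it).
- nets.place_of(camera, target): "uv" ([column, row] in pixels: a listed point, or the origin of a listed thing).
The state is a dict: "clock": time; "qpos": joint angles; "qvel": joint speeds; "effort": joint torques, N m; "ee_pos": TCP position; "orientation": TCP orientation; "wrist_force": force on the tool from outside, world axes, zero at the start; "wrist_torque": the same for the moment, N m; "width": opening from 0.0 (shut) to 1.0 (fully open); "grasp_force": force on a finger pad.
Only numpy, scipy, OpenCV 4.12 (cv2) and the standard library are available. Lean on these libraries where they do the work, as an engineer would, in place of code of your own. Each camera call takes 0.05 s, during which the arm holds its last target. There are 200 camera calls.

TASK

Sweep the three loose wood chips off the board onto the bench with the scraper block held in the gripper (never push them with the fingers), and stand the scraper back on the bench. Then take the moisture meter from its holster and hold it upright with its two pins on the centre of the pencilled cross, one pin either side along the long pencil line, pressing gently until the sprung head is about half-way in. Finish while holding it there, still gripped and pressing; leave the bottle, the tin and the screwdriver alone.

Things in the scene. Friction and masses are not known exactly. Their poses are not given: they have to be found in the camera images.
- board: Fixed pale plywood board lying flat, 110 (x) x 240 (y) x 28 mm high; origin at the centre of its underside (bench level), long side along its y. A low dark block (50 x 18 x 22 mm high) stops it at each end. Long side lies roughly along world y.
- mark_point (a point): Centre of the pencilled cross on the board's top face (28 mm above the bench). The long line (60 mm) runs along this point's y axis, the short one (18 mm) along x. At the start chips lie on and beside it.
- chip0_center (a point): Centre of a loose dark-brown wood chip, 22 x 16 x 11 mm, 10 g, lying flat on the board, on the cross.
- chip1_center (a point): Centre of a loose dark-brown wood chip, 22 x 16 x 11 mm, 10 g, lying flat on the board, about 33 mm from the cross along the long line.
- chip2_center (a point): Centre of a loose dark-brown wood chip, 22 x 16 x 11 mm, 10 g, lying flat on the board, about 33 mm from the cross along the long line.
- scraper_center (a point): Centre (half-way up, 37.5 mm above its underside) of the scraper block, standing upright on the bench, about 0.3 kg. Dark wooden foot 30 (x) x 130 (y) x 30 mm high with a pale wooden grip fin on top: 22 (x) x 80 (y) mm, 45 mm high, so 75 mm overall. Pinch the fin across its x. The long side faces (normal x) push the chips. It stands on one side of the board, the holster on the other.
- holster: Fixed plywood holster that carries the meter, 50 (x) x 72 (y) x 62 mm high, open at the top; origin at the centre of its underside. The meter's body stands on a ledge 40 mm above the bench in a pocket 34 x 56 mm, 3 mm clearance all round; its head hangs free below the ledge.
- meter_center (a point): Centre of the moisture meter's grey plastic body, 28 (x) x 50 (y) x 100 mm high, 0.2 kg in all, standing upright in the holster with its upper 78 mm showing. z points up out of the top. Its underside is 50 mm below this point; the pin tips are 80 mm below it with the head out. The upper body is pinched across its x.
- meter_tip (a point): Point midway between the meter's two steel pin tips, on the meter's centre line, pins 24 mm apart along y, 12 mm either side of this point. It is 30 mm below the underside of the body with the head fully out.
- meter_head (a joint): How far the sprung two-pin head is pushed up into the meter's body, m: 0 fully out, 0.012 fully in. The spring gives 1.6 N at the start of travel and 6.4 N when fully in.
- bottle_center (a point): Bystander: centre of an orange plastic bottle, 68 mm across, 170 mm high, standing beyond the board to the left.
- tin_center (a point): Bystander: centre of a steel tin, 76 mm across, 60 mm high, standing beyond the board to the right.
- driver_grip (a point): Bystander: handle of a screwdriver lying on the bench between the robot and the board.

How it is judged:
By the outcome, as a careful person would: the job done as asked, in the order asked, and still so for the second after the job is handed in, while the arm keeps its last pose, push and grip.
It also fails if it takes over 67 s, if anything falls off the work surface, if the arm or the gripper's body presses on something with over 40 N, if the wrist force passes 120 N, or if a joint passes its speed limit or range.

## Working session

There is one attempt and no reset: what is moved stays moved. The work goes in short steps, Python scripts to look and compute and a shell command to move; the robot and the scene stay as the last step left them, time stands still between calls to the robot, and variables do not carry over. Pictures are saved under pics/ and viewed, at most 10 in all, crops included, and the job is handed in when it is done.

```bash
mkdir -p pics; ls
cat > h.py <<'E'
import numpy as np, cv2
from workcell import readout, read_camera, r, nets
from scipy.spatial.transform import Rotation as Rn
def K(c):
    f=210/np.tan(np.radians(c["fovy"])/2); return np.array([[f,0,c["cx"]],[0,f,c["cy"]],[0,0,1]])
def ray(c,uv):
    p=cv2.undistortPoints(np.array([[uv]],float),K(c),np.array(c["distortion"]))[0,0]
    R=np.array(c["R"]);t=np.array(c["t"]); return -R.T@t, R.T@np.array([p[0],p[1],1])
def atz(c,uv,z):
    o,d=ray(c,uv); return o+d*(z-o[2])/d[2]
def proj(c,X):
    return cv2.projectPoints(np.array(X,float).reshape(-1,1,3),cv2.Rodrigues(np.array(c["R"]))[0],np.array(c["t"]),K(c),np.array(c["distortion"]))[0][:,0]
def tri(rs):
    A=0;b=0
    for o,d in rs:
        d=d/np.linalg.norm(d);P=np.eye(3)-np.outer(d,d);A=A+P;b=b+P@o
    return np.linalg.solve(A,b)
def save(c,n): cv2.imwrite("pics/"+n,cv2.cvtColor(c["image"],cv2.COLOR_RGB2BGR))
E
python3 - <<'E'
from h import *
np.set_printoptions(precision=4,suppress=True)
o=readout.get_obs();print(o)
cs={n:read_camera(n) for n in("top","scene")}
save(cs["top"],"top0.png");save(cs["scene"],"scene0.png")
for t,z in dict(board=0,mark_point=.028,chip0_center=.0335,scraper_center=.0375,holster=0,meter_center=.09,bottle_center=.085,tin_center=.03,driver_grip=.012).items():
    rs=[]
    for n,c in cs.items():
        L=nets.place_of(n,t)
        for l in L[:4]: print(t,n,round(l["score"],2),np.array(l["uv"]).round(1),atz(c,l["uv"],z))
        if L: rs.append(ray(c,L[0]["uv"]))
    if len(rs)==2: print("   tri",tri(rs))
E
```

```text
pics
{'clock': 0.0, 'qpos': array([ 1.5951,  0.3594,  0.0111, -0.0003, -1.2241, -0.2881]), 'qvel': array([ 0.001 ,  0.0012, -0.    , -0.0019, -0.0002, -0.0006]), 'effort': array([  0.0002, -58.3328,  29.3409,   6.9363,  -0.006 ,  -0.    ]), 'ee_pos': array([0.1759, 0.6512, 0.2304]), 'orientation': array([ 3.1127, -0.4131, -0.0001]), 'wrist_force': array([ 0.4864, -0.4389, -0.5973]), 'wrist_torque': array([-0.0106, -0.0017,  0.0605]), 'grasp_force': 0.0, 'width': 0.998903245439742}
board scene 0.7 [268.5 237.2] [ 0.5421 -0.01    0.    ]
chip0_center top 0.38 [275.8 203.7] [0.553  0.0046 0.0335]
chip0_center scene 0.53 [278.1 227.5] [0.5592 0.0033 0.0335]
   tri [0.5552 0.0059 0.0268]
scraper_center top 0.65 [423.9 233. ] [ 0.4944 -0.307   0.0375]
scraper_center scene 0.68 [270.5 241.4] [ 0.5643 -0.0375  0.0375]
scraper_center scene 0.66 [165.6 334.2] [ 0.4998 -0.3096  0.0375]
   tri [ 0.5687 -0.1955  0.2827]
holster top 0.57 [120.8 241.5] [0.4693 0.3418 0.    ]
holster scene 0.84 [313.4 130.8] [ 0.4732  0.3421 -0.    ]
   tri [ 0.4706  0.3439 -0.003 ]
meter_center scene 0.9 [314.8 101.5] [0.4662 0.3526 0.09  ]
meter_center scene 0.47 [283.  355.8] [ 0.7148 -0.2498  0.09  ]
bottle_center top 0.78 [164.6 126.3] [0.7038 0.2301 0.085 ]
bottle_center top 0.53 [283.7 208.1] [ 0.5409 -0.0119  0.085 ]
bottle_center scene 0.91 [389.4 167.6] [0.7131 0.2378 0.085 ]
   tri [0.7088 0.2332 0.0851]
tin_center top 0.78 [390.7 135.1] [ 0.7031 -0.2397  0.03  ]
tin_center scene 0.96 [282.  356.7] [ 0.7046 -0.2349  0.03  ]
   tri [ 0.7037 -0.2375  0.0346]
driver_grip top 0.63 [255.2 284.8] [0.3805 0.047  0.012 ]
driver_grip top 0.3 [282.3 208. ] [ 0.5454 -0.0092  0.012 ]
driver_grip scene 0.62 [222.4 186.2] [0.3772 0.053  0.012 ]
   tri [0.3819 0.0468 0.0213]
```

View pics/top0.png

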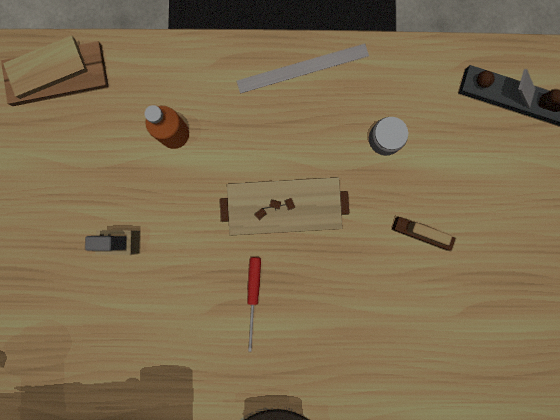

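View pics/scene0.png

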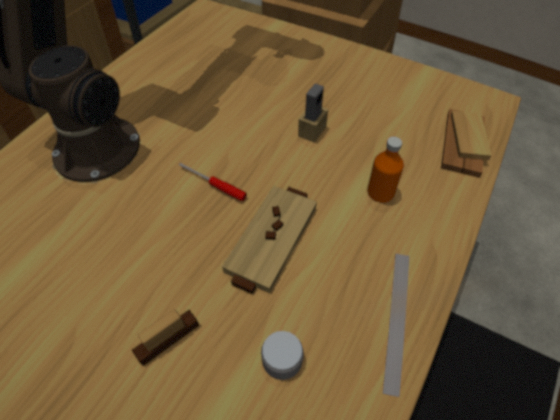

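The top view shows the board around (285,207), chips at (261,214), (275,204) and (290,204), the scraper at (424,233) turned about -17°, and the holster and meter at (115,242). The scene view agrees. Next I'll turn the tool and go over to the scraper.

```bash
python3 -m handwheel '{"rotation":[[0,0,0.0467],[0,0,0.0467],[0,0,0.0467],[0,0,0.0467],[0,0,0.0467],[0,0,0.0467],[0,0,0.0467],[0,0,0.0467]],"linear":[[0,0,0],[0,0,0],[0,0,0],[0,0,0],[0,0,0],[0,0,0],[0,0,0],[0,0,0]],"grip":[1,1,1,1,1,1,1,1]}' && python3 -m handwheel '{"rotation":[[0,0,0.0467],[0,0,0.0467],[0,0,0.0467],[0,0,0],[0,0,0],[0,0,0],[0,0,0],[0,0,0]],"linear":[[0,0,0],[0,0,0],[0,0,0],[0.118,0.207,0],[0.118,0.207,0],[0.118,0.207,0],[0.118,0.207,0],[0.118,0.207,0]],"grip":[1,1,1,1,1,1,1,1]}' && python3 -m handwheel '{"rotation":[[0,0,0],[0,0,0],[0,0,0],[0,0,0],[0,0,0],[0,0,0],[0,0,0],[0,0,0]],"linear":[[0.118,0.207,0],[0.118,0.207,0],[0.118,0.207,0],[0.118,0.207,0],[0.118,0.207,0],[0.22,0.07,0],[0.22,0.07,0],[0.22,0.07,0]],"grip":[1,1,1,1,1,1,1,1]}'
```

```text
clock: 1.8
ee_pos: [0.176, 0.6516, 0.2313]
orientation: [2.358, -2.076, 0.0]
wrist_force: [0.5, 0.1, -0.2]
width: 1.003
grasp_force: 0.0
clock: 2.6
ee_pos: [-0.0586, 0.601, 0.2315]
orientation: [-1.856, 2.535, 0.001]
wrist_force: [-0.7, 0.9, 0.9]
width: 0.999
grasp_force: 0.0
clock: 3.4
ee_pos: [-0.3708, 0.437, 0.2311]
orientation: [-1.856, 2.535, -0.0]
wrist_force: [-0.7, 0.3, -0.7]
width: 1.0
grasp_force: 0.0
```

I had the sign of tool y wrong, but the space was clear so nothing was touched. I'm routing back along an arc.

```bash
python3 -m handwheel '{"rotation":[[0,0,0],[0,0,0],[0,0,0],[0,0,0],[0,0,0],[0,0,0],[0,0,0],[0,0,0]],"linear":[[-0.13,-0.206,0],[-0.13,-0.206,0],[-0.13,-0.206,0],[-0.13,-0.206,0],[-0.13,-0.206,0],[-0.13,-0.206,0],[-0.13,-0.206,0],[-0.13,-0.206,0]],"grip":[1,1,1,1,1,1,1,1]}' && python3 -m handwheel '{"rotation":[[0,0,0],[0,0,0],[0,0,0],[0,0,0],[0,0,0],[0,0,0],[0,0,0],[0,0,0]],"linear":[[-0.13,-0.206,0],[-0.13,-0.206,0],[0.101,-0.223,0],[0.101,-0.223,0],[0.101,-0.223,0],[0.101,-0.223,0],[0.101,-0.223,0],[0.101,-0.223,0]],"grip":[1,1,1,1,1,1,1,1]}' && python3 -m handwheel '{"rotation":[[0,0,0],[0,0,0],[0,0,0],[0,0,0],[0,0,0]],"linear":[[0.101,-0.223,0],[0.101,-0.223,0],[0.101,-0.223,0],[0.101,-0.223,0],[0.101,-0.223,0]],"grip":[1,1,1,1,1]}'
```

```text
clock: 4.2
ee_pos: [0.0091, 0.5375, 0.2318]
orientation: [-1.856, 2.534, 0.001]
wrist_force: [0.4, 0.9, 0.5]
width: 1.0
grasp_force: 0.0
clock: 5.0
ee_pos: [0.3211, 0.3641, 0.2318]
orientation: [-1.856, 2.534, 0.001]
wrist_force: [1.1, 1.2, -0.1]
width: 0.998
grasp_force: 0.0
clock: 5.5
ee_pos: [0.5034, 0.2004, 0.2318]
orientation: [-1.855, 2.534, 0.0]
wrist_force: [0.3, 2.6, 0.9]
width: 1.0
grasp_force: 0.0
```

```bash
python3 -m handwheel '{"rotation":[[0,0,0],[0,0,0],[0,0,0],[0,0,0],[0,0,0],[0,0,0],[0,0,0],[0,0,0]],"linear":[[0.226,-0.066,0],[0.226,-0.066,0],[0.226,-0.066,0],[0.226,-0.066,0],[0.226,-0.066,0],[0.226,-0.066,0],[0.226,-0.066,0],[0.226,-0.066,0]],"grip":[1,1,1,1,1,1,1,1]}'
python3 - <<'E'
from h import *
np.set_printoptions(precision=4,suppress=True)
c=read_camera("wrist");save(c,"w1.png");print(readout.get_obs()["ee_pos"])
for l in nets.regions_of("wrist","scraper_center")[:2]:
    print(l["score"],l["bbox"])
for l in nets.place_of("wrist","scraper_center")[:2]: print(l["score"],l["uv"],atz(c,l["uv"],.0375))
print(proj(c,[0.497,-.308,.0375]))
E
```

```text
clock: 6.3
ee_pos: [0.4932, -0.1766, 0.2318]
orientation: [-1.856, 2.534, -0.001]
wrist_force: [1.4, 0.2, 0.3]
width: 1.003
grasp_force: 0.0
[ 0.4926 -0.1816  0.2315]
0.82 [221.2, 8.0, 257.8, 138.6]
0.7 [94.1, 203.3] [ 0.7019 -0.2297  0.0375]
0.59 [236.1, 72.6] [ 0.4931 -0.3105  0.0375]
[[233.35    76.2651]]
```

View pics/w1.png

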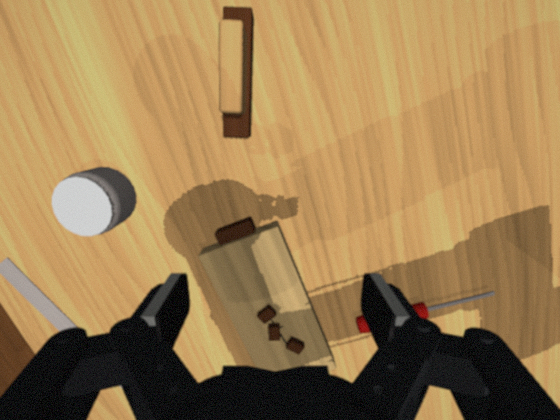

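Run:
```python
from h import *
np.set_printoptions(precision=4,suppress=True)
for n in("wrist","top"):
    c=read_camera(n)
    L=nets.regions_of(n,"scraper_center")
    L=[l for l in L if l["score"]>.4]
    m=L[0]["pixels"]
    v,u=np.nonzero(m); g=cv2.cvtColor(c["image"],cv2.COLOR_RGB2HSV)
    # long axis by PCA of plane points
    P=np.array([atz(c,(a,b),.05)[:2] for a,b in zip(u,v)])
    (cx,cy),wh,an=cv2.minAreaRect(P.astype(np.float32)*1000)
    w,V=np.linalg.eigh(np.cov(P.T));d=V[:,1]*np.sign(V[1,1])
    print(n,L[0]["score"],cx,cy,wh,an,"yaw",np.degrees(np.arctan2(-d[0],d[1])),P.mean(0))
```

```text
wrist 0.84 493.41864013671875 -306.53857421875 (121.23035430908203, 34.38981246948242) 70.45186614990234 yaw -19.784485610993322 [ 0.4918 -0.3097]Traceback (most recent call last):
  File "<stdin>", line 7, in <module>
IndexError: list index out of range
```

The wrist view shows the scraper with its fin top between (231,20) and (230,113), nearly aligned with the tool, plus the board, chips and screwdriver. I'll fit the fin's top face and the foot.

Run:
```python
from h import *
np.set_printoptions(precision=4,suppress=True)
c=read_camera("wrist");im=c["image"];hsv=cv2.cvtColor(im,cv2.COLOR_RGB2HSV)
l=nets.regions_of("wrist","scraper_center")[0];m=l["pixels"].astype(np.uint8)
m=cv2.dilate(m,np.ones((5,5)))
pale=((hsv[...,2]>150)&(m>0)).astype(np.uint8);dark=((hsv[...,2]<110)&(m>0)).astype(np.uint8)
for nm,k,z in(("fin",pale,.075),("foot",dark,.03)):
    n,lab,st,ce=cv2.connectedComponentsWithStats(k); i=1+np.argmax(st[1:,4]) 
    kk=(lab==i) if nm=="fin" else k>0
    v,u=np.nonzero(kk);P=np.array([atz(c,(a,b),z)[:2] for a,b in zip(u,v)])
    (cx,cy),wh,an=cv2.minAreaRect(P.astype(np.float32)*1000)
    print(nm,len(u),cx,cy,wh,an, u.min(),u.max(),v.min(),v.max())
for uv in((221.5,20),(243,20),(241.5,115),(219.5,112)): print(atz(c,uv,.075))
```

```text
fin 2883 491.9537658691406 -302.21124267578125 (116.31640625, 36.19023132324219) 69.68445587158203 215 255 1 136
foot 1945 493.30340576171875 -309.0761413574219 (128.641357421875, 30.86604881286621) 69.70716094970703 222 252 4 135
[ 0.4888 -0.346   0.075 ]
[ 0.4707 -0.3401  0.075 ]
[ 0.4984 -0.2641  0.075 ]
[ 0.5175 -0.2731  0.075 ]
```

```bash
python3 -m handwheel '{"rotation":[[0,0,0.0139],[0,0,0],[0,0,0],[0,0,0],[0,0,0],[0,0,0],[0,0,0],[0,0,0]],"linear":[[0,0,0],[0.197,-0.0745,0],[0.197,-0.0745,0],[0.197,-0.0745,0],[0,0,0.237],[0,0,0.237],[0,0,0.237],[0,0,0.237]],"grip":[1,1,1,1,1,1,1,1]}' && python3 -m handwheel '{"rotation":[[0,0,0],[0,0,0],[0,0,0],[0,0,0],[0,0,0],[0,0,0],[0,0,0],[0,0,0]],"linear":[[0,0,0],[0,0,0],[0,0,0],[0,0,0],[0,0,0],[0,0,0],[0,0,0],[0,0,0]],"grip":[1,1,-1,-1,-1,-1,-1,-1]}' 80
python3 - <<'E'
from h import *
c=read_camera("wrist")
for t in ("chip0_center","mark_point"):
  for l in nets.place_of("wrist",t)[:4]: print(t,l["score"],l["uv"],atz(c,l["uv"],.0335 if t[0]=="c" else .028))
E
```

```text
clock: 7.55
ee_pos: [0.4955, -0.3001, 0.0406]
orientation: [-1.802, 2.572, -0.002]
wrist_force: [1.2, -0.1, -1.4]
width: 1.002
grasp_force: 0.0
clock: 8.35
ee_pos: [0.4956, -0.3013, 0.043]
orientation: [-1.8, 2.574, -0.002]
wrist_force: [-0.2, 1.9, 7.8]
width: 0.242
grasp_force: 78.1
```

```bash
python3 -m handwheel '{"rotation":[[0,0,0],[0,0,0],[0,0,0],[0,0,0]],"linear":[[0,0,-0.12],[0,0,-0.2],[0,0,-0.2],[0,0,0]],"grip":[-1,-1,-1,-1]}'
python3 - <<'E'
from h import *
np.set_printoptions(precision=4,suppress=True)
for n in("top","scene"):
    c=read_camera(n)
    for l in nets.regions_of(n,"board")[:1]:
        if n=="top":
            v,u=np.nonzero(l["pixels"]);P=np.array([atz(c,(a,b),.028)[:2] for a,b in zip(u,v)])
            print(l["score"],l["bbox"],cv2.minAreaRect(P.astype(np.float32)*1000))
    for l in nets.regions_of(n,"chip0_center")[:5]:
        v,u=np.nonzero(l["pixels"]);print(n,"chip",l["score"],u.mean(),v.mean(),len(u),atz(c,(u.mean(),v.mean()),.0335))
    for l in nets.place_of(n,"mark_point")[:2]: print(n,"mark",l["score"],l["uv"],atz(c,l["uv"],.028))
    if n=="top":
        for uv in((228,183),(340,178),(342,229),(230,235)): print(atz(c,uv,.028))
        x=c["image"][165:250,210:360];cv2.imwrite("pics/b.png",cv2.resize(x[...,::-1],None,fx=5,fy=5,interpolation=cv2.INTER_CUBIC))
E
```

```text
clock: 8.9
ee_pos: [0.4978, -0.3022, 0.1514]
orientation: [-1.798, 2.57, -0.012]
wrist_force: [1.8, 0.3, -3.0]
width: 0.243
grasp_force: 79.8
0.83 [217.1, 180.5, 330.9, 235.4] ((547.3402099609375, 11.799468994140625), (113.86375427246094, 229.19207763671875), 4.11811637878418)
top chip 0.61 274.3857142857143 203.97142857142856 70 [0.5524 0.0076 0.0335]
[0.5965 0.1069 0.028 ]
[ 0.6097 -0.1314  0.028 ]
[ 0.5012 -0.1359  0.028 ]
[0.4861 0.1007 0.028 ]
scene chip 0.43 277.29464285714283 224.05357142857142 112 [0.5531 0.0102 0.0335]
```

View pics/b.png

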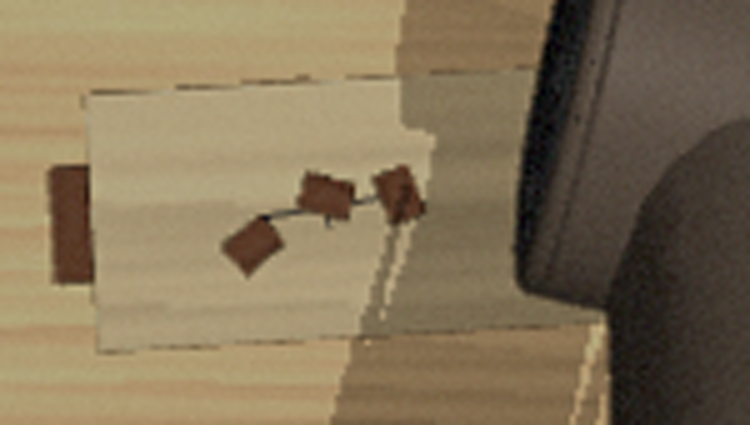

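The crop shows the board, the cross at about (328,205) in the crop, and chips at (252,246), (325,196) and (400,195). The board is turned about 3.4° and the line about 8°. I'll carry the scraper to the near edge at yaw 5°.

```bash
python3 -m handwheel '{"rotation":[[0,0,-0.0463],[0,0,-0.0463],[0,0,-0.0463],[0,0,0],[0,0,0],[0,0,0],[0,0,0],[0,0,0]],"linear":[[0,0,0],[0,0,0],[0,0,0],[-0.227,-0.006,0],[-0.227,-0.006,0],[-0.227,-0.006,0],[-0.227,-0.006,0],[-0.227,-0.006,0]],"grip":[-1,-1,-1,-1,-1,-1,-1,-1]}' && python3 -m handwheel '{"rotation":[[0,0,0],[0,0,0],[0,0,0],[0,0,0],[0,0,0],[0,0,0]],"linear":[[-0.227,-0.006,0],[-0.227,-0.006,0],[0,0,0.14],[0,0,0.14],[0,0,0],[0,0,0]],"grip":[-1,-1,-1,-1,-1,-1]}';  python3 - <<'E'
from h import *
np.set_printoptions(precision=4,suppress=True)
c=read_camera("scene")
x=c["image"][140:340,170:370];cv2.imwrite("pics/s2.png",cv2.resize(x[...,::-1],None,fx=3,fy=3,interpolation=cv2.INTER_CUBIC))
o=readout.get_obs();print(o["ee_pos"],Rn.from_rotvec(o["orientation"]).as_matrix())
E
```

```text
clock: 10.1
ee_pos: [0.4808, -0.0728, 0.1452]
orientation: [2.314, -2.124, -0.001]
wrist_force: [0.6, 0.7, -3.7]
width: 0.246
grasp_force: 79.6
clock: 10.7
ee_pos: [0.4758, 0.0161, 0.0896]
orientation: [2.314, -2.122, -0.001]
wrist_force: [1.3, 1.2, -2.8]
width: 0.244
grasp_force: 79.6
[0.4766 0.0162 0.0904] [[ 0.0858 -0.9963  0.0004]
 [-0.9963 -0.0858 -0.0004]
 [ 0.0004 -0.0003 -1.    ]]
```

View pics/s2.png

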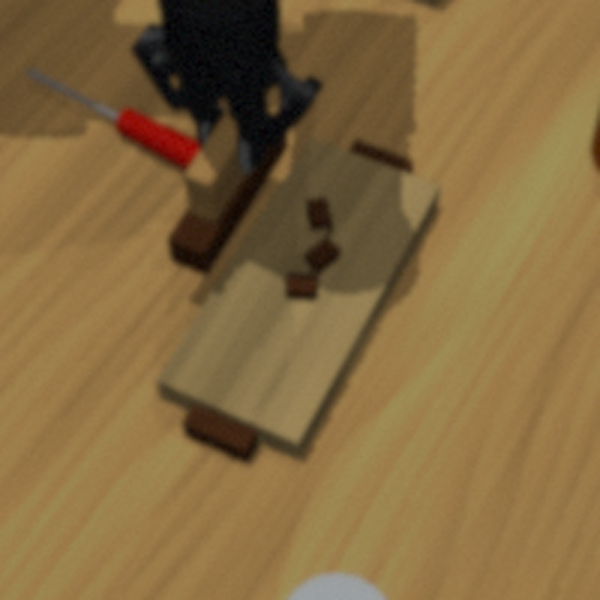

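The scraper stands level just behind the near board edge, spanning all three chips. I'll lower it and sweep.

```bash
python3 -m handwheel '{"rotation":[[0,0,0],[0,0,0],[0,0,0],[0,0,0],[0,0,0]],"linear":[[0,0,0.05],[0,0,0.035],[0,0,0],[0,-0.075,0],[0,-0.075,0]],"grip":[-1,-1,-1,-1,-1]}'  && python3 -m handwheel '{"rotation":[[0,0,0],[0,0,0],[0,0,0],[0,0,0],[0,0,0],[0,0,0],[0,0,0],[0,0,0]],"linear":[[0,-0.075,0],[0,-0.075,0],[0,-0.075,0],[0,-0.075,0],[0,-0.075,0],[0,-0.075,0],[0,-0.075,0],[0,-0.075,0]],"grip":[-1,-1,-1,-1,-1,-1,-1,-1]}';  python3 - <<'E'
from h import *
np.set_printoptions(precision=4,suppress=True)
c=read_camera("scene")
x=c["image"][140:340,170:370];cv2.imwrite("pics/s3.png",cv2.resize(x[...,::-1],None,fx=3,fy=3,interpolation=cv2.INTER_CUBIC))
E
```

```text
clock: 11.25
ee_pos: [0.5063, 0.0188, 0.073]
orientation: [-2.315, 2.124, -0.0]
wrist_force: [-0.3, 0.7, -3.1]
width: 0.244
grasp_force: 79.8
clock: 12.05
ee_pos: [0.626, 0.029, 0.0727]
orientation: [2.314, -2.124, -0.0]
wrist_force: [0.5, -0.0, -3.6]
width: 0.245
grasp_force: 79.8
```

View pics/s3.png

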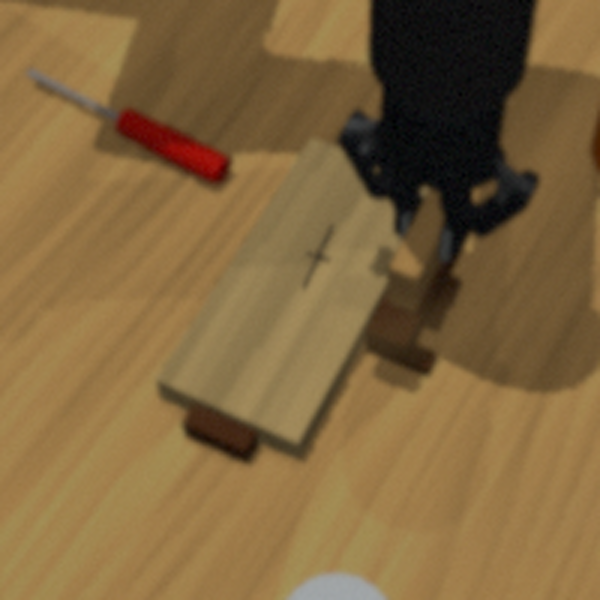

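The board is clear and the cross shows at (317,257) in the crop, with the scraper past the far edge. I'll lift it and return it to its old place.

```bash
python3 -m handwheel '{"rotation":[[0,0,0],[0,0,0],[0,0,0],[0,0,0],[0,0,0],[0,0,0]],"linear":[[0,-0.05,0],[0,0,-0.15],[0,0,-0.15],[0.198,0.105,0],[0.198,0.105,0],[0.198,0.105,0]],"grip":[-1,-1,-1,-1,-1,-1]}'  && python3 -m handwheel '{"rotation":[[0,0,0],[0,0,0],[0,0,0],[0,0,0],[0,0,0],[0,0,0],[0,0,0],[0,0,0]],"linear":[[0.198,0.105,0],[0.198,0.105,0],[0.198,0.105,0],[0.198,0.105,0],[0.198,0.105,0],[0,0,0.2],[0,0,0.2],[0,0,0]],"grip":[-1,-1,-1,-1,-1,-1,-1,-1]}';  python3 - <<'E'
from h import *
np.set_printoptions(precision=4,suppress=True)
print(readout.get_obs()["ee_pos"])
for n in("top","scene"):
    c=read_camera(n)
    for l in nets.regions_of(n,"chip0_center")[:5]:
        v,u=np.nonzero(l["pixels"]);print(n,"chip",l["score"],u.mean(),v.mean(),len(u),atz(c,(u.mean(),v.mean()),.006))
    for l in nets.place_of(n,"mark_point")[:2]: print(n,"mark",l["score"],l["uv"],atz(c,l["uv"],.028))
print(atz(c,(275.7,225.7),.028))
E
```

```text
clock: 12.7
ee_pos: [0.5821, -0.0947, 0.133]
orientation: [-2.316, 2.123, -0.0]
wrist_force: [0.7, -1.5, -3.3]
width: 0.239
grasp_force: 80.0
clock: 13.5
ee_pos: [0.4908, -0.2994, 0.048]
orientation: [2.309, -2.124, -0.014]
wrist_force: [-2.3, 0.8, -3.3]
width: 0.247
grasp_force: 79.9
[ 0.4908 -0.2994  0.048 ]
top chip 0.46 269.3690476190476 165.17857142857142 84 [0.639  0.0199 0.006 ]
top mark 0.55 [273.5, 207.8] [0.5447 0.0095 0.028 ]
scene mark 0.57 [274.5, 224.4] [0.5464 0.0097 0.028 ]
[0.5504 0.008  0.028 ]
```

```bash
python3 -m handwheel '{"rotation":[[0,0,0],[0,0,0],[0,0,0]],"linear":[[0,0,0.02],[0,0,0.01],[0,0,0]],"grip":[-1,-1,-1]}'; python3 -m handwheel '{"rotation":[[0,0,0]],"linear":[[0,0,0]],"grip":[-1]}'
```

```text
clock: 14.1
ee_pos: [0.4951, -0.2998, 0.0467]
orientation: [2.315, -2.124, -0.0]
wrist_force: [0.6, 0.1, -3.7]
width: 0.246
grasp_force: 80.0
clock: 14.2
ee_pos: [0.4951, -0.3, 0.0467]
orientation: [2.315, -2.124, -0.0]
wrist_force: [0.4, -0.7, -3.3]
width: 0.242
grasp_force: 80.0
```

```bash
python3 -m handwheel '{"rotation":[[0,0,0],[0,0,0],[0,0,0]],"linear":[[0,0,0.01],[0,0,0.006],[0,0,0]],"grip":[-1,-1,-1]}'
```

```text
clock: 14.5
ee_pos: [0.495, -0.3, 0.0432]
orientation: [2.314, -2.124, -0.001]
wrist_force: [0.1, 0.2, -3.0]
width: 0.246
grasp_force: 80.0
```

```bash
python3 -m handwheel '{"rotation":[[0,0,0],[0,0,0]],"linear":[[0,0,0.007],[0,0,0]],"grip":[-1,-1]}'
```

```text
clock: 14.7
ee_pos: [0.4952, -0.3, 0.043]
orientation: [2.315, -2.123, 0.0]
wrist_force: [-3.0, 3.1, 5.1]
width: 0.244
grasp_force: 81.2
```

```bash
python3 -m handwheel '{"rotation":[[0,0,0],[0,0,0],[0,0,0],[0,0,0],[0,0,0],[0,0,0],[0,0,0],[0,0,0]],"linear":[[0,0,0],[0,0,0],[0,0,0],[0,0,0],[0,0,-0.05],[0,0,-0.1],[0,0,-0.2],[0,0,-0.2]],"grip":[1,1,1,1,1,1,1,1]}' && python3 -m handwheel '{"rotation":[[0,0,0],[0,0,0],[0,0,0],[0,0,0],[0,0,0],[0,0,0],[0,0,0],[0,0,0]],"linear":[[0,0,-0.2],[0,0,-0.2],[0,0,-0.2],[0,0,-0.15],[-0.24,-0.0125,0],[-0.24,-0.0125,0],[-0.24,-0.0125,0],[-0.24,-0.0125,0]],"grip":[1,1,1,1,1,1,1,1]}' && python3 -m handwheel '{"rotation":[[0,0,0],[0,0,0],[0,0,0],[0,0,0],[0,0,0],[0,0,0],[0,0,0],[0,0,0]],"linear":[[-0.24,-0.0125,0],[-0.24,-0.0125,0],[-0.24,-0.0125,0],[-0.24,-0.0125,0],[-0.24,-0.0125,0],[-0.24,-0.0125,0],[-0.24,-0.0125,0],[-0.24,-0.0125,0]],"grip":[1,1,1,1,1,1,1,1]}' && python3 -m handwheel '{"rotation":[[0,0,0],[0,0,0],[0,0,0],[0,0,0],[0,0,0]],"linear":[[-0.24,-0.0125,0],[-0.24,-0.0125,0],[-0.24,-0.0125,0],[0,0,0],[0,0,0]],"grip":[1,1,1,1,1]}'
python3 - <<'E'
from h import *
np.set_printoptions(precision=4,suppress=True)
c=read_camera("wrist");save(c,"w4.png");print(readout.get_obs()["ee_pos"])
for t,z in(("holster",0),("meter_center",.09),("mark_point",.028),("scraper_center",.0375)):
  for l in nets.place_of("wrist",t)[:1]: print(t,l["score"],l["uv"],atz(c,l["uv"],z))
E
```

```text
clock: 15.5
ee_pos: [0.4947, -0.2999, 0.1536]
orientation: [2.314, -2.123, -0.002]
wrist_force: [1.1, -0.2, 1.1]
width: 1.002
grasp_force: 0.0
clock: 16.3
ee_pos: [0.488, -0.1064, 0.3031]
orientation: [-2.313, 2.124, -0.001]
wrist_force: [1.5, 0.4, 0.0]
width: 1.001
grasp_force: 0.0
clock: 17.1
ee_pos: [0.4751, 0.2783, 0.3033]
orientation: [-2.314, 2.123, -0.0]
wrist_force: [1.7, 0.2, 0.1]
width: 0.999
grasp_force: 0.0
clock: 17.6
ee_pos: [0.4703, 0.4214, 0.3018]
orientation: [2.316, -2.121, 0.0]
wrist_force: [0.7, -1.2, -0.7]
width: 1.003
grasp_force: 0.0
[0.4706 0.4205 0.3022]
holster 0.9 [280.4, 123.2] [0.4693 0.3438 0.    ]
```

View pics/w4.png

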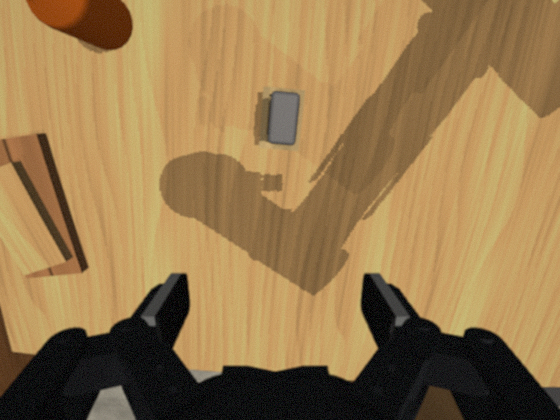

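The meter's top shows as a grey rectangle with corners at about (274,92), (299,93), (294,145) and (268,143). The plywood holster blends into the bench. I'll fit the rectangle at z = 0.14.

Run:
```python
from h import *
np.set_printoptions(precision=4,suppress=True)
c=read_camera("wrist");hsv=cv2.cvtColor(c["image"],cv2.COLOR_RGB2HSV)
k=np.zeros((420,560),np.uint8);k[80:155,258:308]=((hsv[...,1]<70)&(hsv[...,2]>60))[80:155,258:308]
n,lab,st,ce=cv2.connectedComponentsWithStats(k);i=1+np.argmax(st[1:,4]);v,u=np.nonzero(lab==i);print(st[i])
P=np.array([atz(c,(a,b),.14)[:2] for a,b in zip(u,v)])
print(cv2.minAreaRect(P.astype(np.float32)*1000),P.mean(0))
print([atz(c,q,.14) for q in((274,92),(299,93),(294,145),(268,143))])
T=read_camera("top")
for l in nets.regions_of("top","meter_center")[:1]:
    v,u=np.nonzero(l["pixels"]);print(l["bbox"],atz(T,(u.mean(),v.mean()),.14))
print(proj(T,[.468,.34,.14]))
```

```text
[ 268   93   32   53 1426]
((469.9825439453125, 338.93328857421875), (48.381587982177734, 27.82759666442871), 89.99921417236328) [0.47   0.3384]
[array([0.4813, 0.3143, 0.14  ]), array([0.4574, 0.3131, 0.14  ]), array([0.4571, 0.362 , 0.14  ]), array([0.4832, 0.3623, 0.14  ])]
[86.5, 238.8, 125.1, 249.8] [0.4687 0.3215 0.14  ]
[[ 95.1677 243.3969]]
```

```bash
python3 -m handwheel '{"rotation":[[0,0,0.0278],[0,0,0],[0,0,0],[0,0,0],[0,0,0],[0,0,0],[0,0,0],[0,0,0]],"linear":[[0,0,0],[0.205,0.002,0],[0.205,0.002,0],[0,0,0.2],[0,0,0.2],[0,0,0.2],[0,0,0.2],[0,0,0.2]],"grip":[1,1,1,1,1,1,1,1]}' && python3 -m handwheel '{"rotation":[[0,0,0],[0,0,0],[0,0,0],[0,0,0],[0,0,0],[0,0,0],[0,0,0],[0,0,0]],"linear":[[0,0,0],[0,0,0],[0,0,0],[0,0,0],[0,0,0],[0,0,0],[0,0,0],[0,0,0]],"grip":[1,-1,-1,-1,-1,-1,-1,-1]}' 60
```

```text
clock: 18.8
ee_pos: [0.4701, 0.3382, 0.1013]
orientation: [-2.218, 2.223, 0.0]
wrist_force: [1.3, 0.6, -0.3]
width: 0.999
grasp_force: 0.0
clock: 19.6
ee_pos: [0.4704, 0.3393, 0.104]
orientation: [-2.218, 2.221, 0.0]
wrist_force: [-1.8, -0.1, 6.9]
width: 0.322
grasp_force: 58.5
```

```bash
python3 -m handwheel '{"rotation":[[0,0,0],[0,0,0],[0,0,0],[0,0,0],[0,0,0],[0,0,0],[0,0,0],[0,0,0]],"linear":[[0,0,-0.05],[0,0,-0.1],[0,0,-0.1],[0,0,-0.1],[0,0,-0.15],[0,0,-0.15],[0,0,-0.15],[0,0,0]],"grip":[-1,-1,-1,-1,-1,-1,-1,-1]}' && python3 -m handwheel '{"rotation":[[0,0,0],[0,0,0],[0,0,0],[0,0,0],[0,0,0],[0,0,0],[0,0,0],[0,0,0]],"linear":[[0.209,-0.076,0],[0.209,-0.076,0],[0.209,-0.076,0],[0.209,-0.076,0],[0.209,-0.076,0],[0,0,0],[0,0,0],[0,0,0]],"grip":[-1,-1,-1,-1,-1,-1,-1,-1]}'
python3 - <<'E'
from h import *
np.set_printoptions(precision=4,suppress=True)
c=read_camera("wrist");save(c,"w5.png");print(readout.get_obs()["ee_pos"])
T=read_camera("top");S=read_camera("scene")
for n,C in(("wrist",c),("top",T),("scene",S)):
  for t,z in(("mark_point",.028),("meter_center",.2),("meter_tip",.16)):
    for l in nets.place_of(n,t)[:1]: print(n,t,l["score"],l["uv"],atz(C,l["uv"],z))
E
```

```text
clock: 20.4
ee_pos: [0.4714, 0.3398, 0.2678]
orientation: [-2.215, 2.217, -0.0]
wrist_force: [-0.1, 0.4, -1.9]
width: 0.323
grasp_force: 59.7
clock: 21.2
ee_pos: [0.5452, 0.1298, 0.262]
orientation: [2.22, -2.223, -0.001]
wrist_force: [0.5, 0.2, -1.3]
width: 0.321
grasp_force: 59.5
[0.5452 0.1302 0.2621]
wrist mark_point 0.47 [268.2, 84.8] [0.553  0.0095 0.028 ]
top mark_point 0.61 [160.1, 125.5] [0.7191 0.255  0.028 ]
top meter_center 0.65 [201.7, 200.7] [0.5456 0.1314 0.2   ]
top meter_tip 0.32 [259.9, 168.2] [0.6094 0.0329 0.16  ]
scene mark_point 0.52 [271.6, 225.1] [0.5418 0.005  0.028 ]
scene meter_center 0.75 [304.9, 111.6] [0.5181 0.1897 0.2   ]
scene meter_tip 0.44 [302.7, 141.7] [0.5386 0.1441 0.16  ]
```

View pics/w5.png

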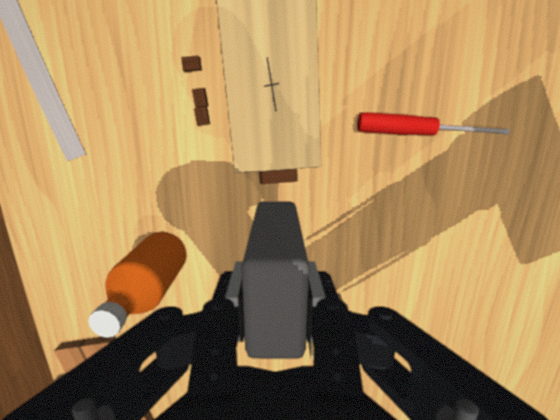

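All three chips lie on the bench at (191,63), (200,97) and (203,116). The cross is at (271,85), with its line running from (268,57) to (277,111), and the meter hangs straight in the gripper. I'll refine the cross.

Run:
```python
from h import *
np.set_printoptions(precision=4,suppress=True)
o=readout.get_obs();p=o["ee_pos"]
c=read_camera("wrist");g=cv2.cvtColor(c["image"],cv2.COLOR_RGB2GRAY)
S=g[45:125,240:305].astype(np.float32);b=cv2.medianBlur(g[45:125,240:305],15).astype(np.float32)
k=(b-S)>25
v,u=np.nonzero(k);u=u+240;v=v+45
P=np.array([atz(c,(a,b),.028)[:2] for a,b in zip(u,v)])
# robust line x = a + b*y
w=np.ones(len(P),bool)
for _ in range(6):
    B,A=np.polyfit(P[w,1],P[w,0],1);w=abs(P[:,0]-A-B*P[:,1])<.0025
yaw=-np.arctan(B);L=P[w];d=np.array([-np.sin(yaw),np.cos(yaw)]);s=L@d
sh=P[abs(P[:,0]-A-B*P[:,1])>.003]
print(len(P),w.sum(),"yaw",np.degrees(yaw),"len",np.ptp(s),"mid",d*(s.max()+s.min())/2+np.array([np.cos(yaw),np.sin(yaw)])*np.mean(L@[np.cos(yaw),np.sin(yaw)]))
print("short",len(sh),sh.mean(0),"s of short",np.median(sh@d),"s range",s.min(),s.max())
print(p, o["orientation"])
```

```text
187 154 yaw 9.543255529227224 len 0.059984106552855944 mid [0.5496 0.009 ]
short 30 [0.5492 0.0089] s of short -0.08230070275493137 s range -0.1122815601622309 -0.052297453609374954
[0.5455 0.1296 0.2621] [ 2.2199 -2.2229 -0.    ]
```

```bash
python3 -m handwheel '{"rotation":[[0,0,-0.0264],[0,0,-0.0264],[0,0,0],[0,0,0],[0,0,0],[0,0,0],[0,0,0],[0,0,0]],"linear":[[0,0,0],[0,0,0],[0.199,0.027,0],[0.199,0.027,0],[0.199,0.027,0],[0,0,0.19],[0,0,0.19],[0,0,0.18]],"grip":[-1,-1,-1,-1,-1,-1,-1,-1]}' && python3 -m handwheel '{"rotation":[[0,0,0],[0,0,0],[0,0,0]],"linear":[[0,0,0],[0,0,0],[0,0,0]],"grip":[-1,-1,-1]}'
python3 - <<'E'
from h import *
np.set_printoptions(precision=4,suppress=True)
o=readout.get_obs();p=o["ee_pos"];print(p,Rn.from_rotvec(o["orientation"]).as_matrix())
C={n:read_camera(n) for n in("wrist","scene","top")}
for n in C:
  for t,z in(("meter_tip",p[2]-.094),("meter_center",p[2]-.014)):
    for l in nets.place_of(n,t)[:1]: print(n,t,l["score"],l["uv"],atz(C[n],l["uv"],z),"expect",proj(C[n],[*p[:2],z]))
c=C["scene"];print(proj(c,[[.5494,.009,.028]]))
x=c["image"][150:270,220:340];cv2.imwrite("pics/s6.png",cv2.resize(x[...,::-1],None,fx=5,fy=5,interpolation=cv2.INTER_CUBIC))
E
```

```text
clock: 22.65
ee_pos: [0.549, 0.0084, 0.1491]
orientation: [-2.394, 2.032, -0.001]
wrist_force: [0.3, 0.2, -3.1]
width: 0.32
grasp_force: 59.8
clock: 22.95
ee_pos: [0.5507, 0.0094, 0.1524]
orientation: [-2.395, 2.029, -0.003]
wrist_force: [-0.2, 0.6, -1.7]
width: 0.318
grasp_force: 60.1
[0.5507 0.0094 0.1524] [[ 0.1643 -0.9864  0.0032]
 [-0.9864 -0.1643  0.0004]
 [ 0.0001 -0.0033 -1.    ]]
scene meter_center 0.98 [277.2, 189.6] [0.5483 0.0196 0.1384] expect [[275.6882 193.536 ]]
[[275.5414 225.1956]]
```

View pics/s6.png

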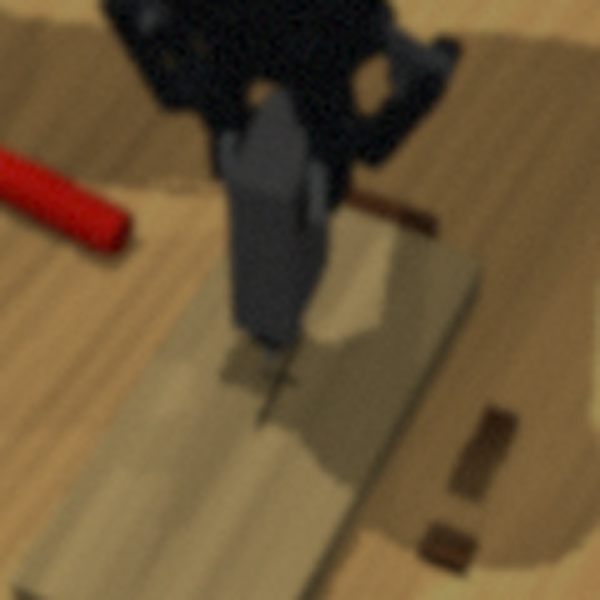

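The meter hangs upright and the near pin at about (272,355) in the crop is where it should be against the cross at (280,378). The chips are on the bench. I'll lower it.

```bash
python3 -m handwheel '{"rotation":[[0,0,0],[0,0,0],[0,0,0],[0,0,0],[0,0,0],[0,0,0]],"linear":[[0,0,0.06],[0,0,0.05],[0,0,0.02],[0,0,0],[0,0,0],[0,0,0]],"grip":[-1,-1,-1,-1,-1,-1]}'
python3 - <<'E'
from h import *
for i in range(4):
    read_camera("top");o=readout.get_obs();print(o["ee_pos"],o["wrist_force"])
E
```

```text
clock: 24.0
ee_pos: [0.5494, 0.0091, 0.1243]
orientation: [-2.396, 2.031, -0.0]
wrist_force: [0.7, 0.2, -2.0]
width: 0.321
grasp_force: 60.4
[0.54939143 0.00911658 0.12442045] [ 0.36547586  0.06978448 -1.49952362]
[0.54935737 0.00909335 0.12444567] [ 0.17347901  0.21272852 -1.14573767]
[0.54930148 0.00907631 0.12441615] [-0.44784796 -0.1002892  -2.04478527]
[0.54928123 0.0090628  0.12438698] [-0.20449602 -1.04056148 -2.27049846]
```

```bash
for i in 1; do python3 -m handwheel '{"rotation":[[0,0,0],[0,0,0]],"linear":[[0,0,0.01],[0,0,0]],"grip":[-1,-1]}'; python3 -m handwheel '{"rotation":[[0,0,0],[0,0,0]],"linear":[[0,0,0.01],[0,0,0]],"grip":[-1,-1]}'; done
python3 - <<'E'
from h import *
F=[]
for i in range(6):
    read_camera("top");o=readout.get_obs();F.append([*o["ee_pos"],*o["wrist_force"]])
print(np.mean(F,0).round(4))
E
```

```text
clock: 24.4
ee_pos: [0.549, 0.009, 0.1219]
orientation: [2.396, -2.032, -0.0]
wrist_force: [0.3, -0.3, -1.5]
width: 0.316
grasp_force: 60.4
clock: 24.6
ee_pos: [0.5491, 0.009, 0.1201]
orientation: [2.396, -2.031, 0.0]
wrist_force: [-0.8, -0.6, 1.0]
width: 0.32
grasp_force: 60.6
[ 0.5492  0.009   0.1202 -0.8614 -0.1785  0.6178]
```

Contact is about 2 mm in, with 2.5 N by both force and height. It needs about 3.8 mm more.

```bash
python3 -m handwheel '{"rotation":[[0,0,0],[0,0,0],[0,0,0],[0,0,0],[0,0,0]],"linear":[[0,0,0.01],[0,0,0.009],[0,0,0],[0,0,0],[0,0,0]],"grip":[-1,-1,-1,-1,-1]}'
python3 - <<'E'
from h import *
np.set_printoptions(precision=4,suppress=True)
F=[]
for i in range(8):
    c=read_camera("scene");o=readout.get_obs();F.append([*o["ee_pos"],*o["wrist_force"]])
print(np.mean(F,0).round(4),Rn.from_rotvec(o["orientation"]).as_matrix()[:,2])
for l in nets.place_of("scene","meter_tip")[:1]: print(l["score"],l["uv"],atz(c,l["uv"],.028))
x=c["image"][140:350,110:390];cv2.imwrite("pics/s7.png",cv2.resize(x[...,::-1],None,fx=2.8,fy=2.8,interpolation=cv2.INTER_CUBIC))
E
```

```text
clock: 25.4
ee_pos: [0.5492, 0.009, 0.1164]
orientation: [-2.396, 2.031, -0.0]
wrist_force: [-1.1, -0.4, 2.7]
width: 0.318
grasp_force: 60.8
[ 0.5492  0.009   0.1164 -0.601  -0.3948  2.2189] [ 0.0001  0.     -1.    ]
0.72 [270.4, 239.5] [ 0.5585 -0.0284  0.028 ]
```

View pics/s7.png

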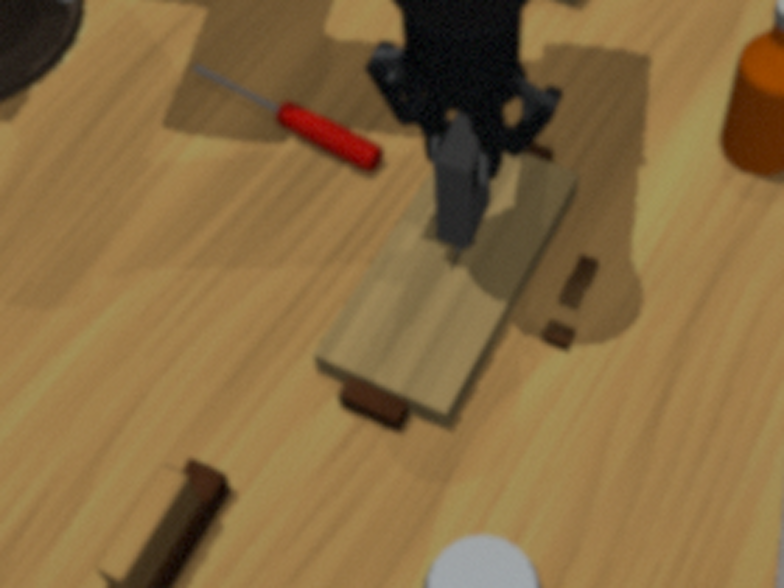

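The scraper stands on the bench, the chips are off the board, and the meter is upright on the cross. It presses with about 4.1 N, so the head is about 6 mm in, half-way. Handing in.

```bash
python3 -c "
from workcell import r
print(r.sign_off())"
```

```text
the job is handed in; nothing more can be done
None
```

I swept the three chips onto the bench, stood the scraper back on the bench, and handed in while holding the meter upright on the cross, its head pressed about 6 mm (half-way) by force and height readings; no verdict came back.

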